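# Load the kit drawer, close it to its detent and cam it tight

## Robot

A 6-joint arm with a two-finger parallel gripper is mounted at the origin on a cart in front of the work surface, level with it; the furniture and walls round the work are solid. World frame = base frame: x ahead of the robot, y to its left, z up, the work surface at z = 0. Lengths are in m, angles in rad, forces in N, time in s.
With the tool pointing down it reaches from about 0.375 to 0.9 m from the base axis. Payload 3.1 kg.
Tool frame: the origin (TCP) lies midway between the tips of the shut fingers; the grasp point (between the pads) lies 19 mm behind it (pinch_z is the distance from the TCP to the grasp point, in m); z points along the fingers, y is the line along which they close (so a half turn about z gives the same grasp; the last joint's range is limited). The gripper opens to 85 mm and grips with 20 to 120 N. Pads are 22 mm wide; open, the fingers measure 114 mm over their backs; the gripper's body (76 mm by 85 mm) begins 54 mm behind the grasp point. The pads swing forward as they close: fully open they stand 13 mm farther back than shut.
Start: joints at [1.024, 0.527, 1.433, -0, 1.181, -0.178], TCP at [0.225, 0.583, 0.231] pointing down, gripper open.
Joint ranges: [-3.08, 3.08], [-0.75, 2.2], [0.22, 2.44], [-1.43, 4.57], [0, 2.65], [-2.85, 2.85]. Speed limits (rad/s): [2.79, 2.79, 3.14, 3.14, 3.14, 3.14].

## Interface

Orientations are given as a unit quaternion [x, y, z, w].
In Python, from station import sense, snapshot, camera_params, sign_off, pinch_z gives the robot as it stands. The module is installed in compiled form; this text tells all that it offers.
- The arm moves only by the shell command python3 -m handwheel 'ROWS' [FORCE]. ROWS is JSON, a list that holds one entry, the list of rows, each a list of 7 numbers: the turn, a rotation vector about the tool's x, y, z in degrees, then the shift along the tool's x, y, z in m, then the opening, from 0 (shut) to 1 (fully open). A call has 1 to 20 rows; each row shifts and turns the commanded pose from where the row before left it, along the tool's axes as they then stand; what a row does not reach is not made up. A row lasts 1/8 s, in which the tool goes at most 62.5 mm and 10.7 degrees, less where a joint would pass 70% of its speed; a pose out of reach is approached as far as the arm can. A call with a gripper value outside its range is refused whole. The fingers move at their own pace and stop on an object; FORCE is the grip in N (left out, the last holds). Time passes only in rows, so rows that do not move let the fingers close. It gives the time, the measured TCP pose, the force, the opening and the grip force at its end, in the units of the state.
- sense(): the state, without advancing time (a new reading comes with each control period).
- snapshot(name): name is "side" or "top"; returns the picture (400x640x3 uint8, red, green, blue); there is no depth.
- camera_params(name): a dict with "fx", "fy", "cx", "cy" (pixels), "world_to_cam" (4x4, takes a point from world to camera coordinates). Camera axes: x right, y down, z forward; pixel columns grow to the right and rows downward; lengths in m; the calibration is good to about 2 mm. A picture is of the moment at which its call begins. camera_params takes no time and is no camera call.
- sign_off(): hands the job in; it is judged then, once.
The state is a dict: "t": time; "q": joint angles; "qd": joint speeds; "tau": joint torques, N m; "tcp_pos": TCP position; "tool_rot": TCP orientation; "force": force on the tool from outside, world axes, zero at the start; "ft_torque": the same for the moment, N m; "finger_gap": opening from 0.0 (shut) to 1.0 (fully open); "gripper_force": force on a finger pad.
Only numpy, scipy, OpenCV 4.12 (cv2) and the standard library are available. Lean on these libraries where they do the work, as an engineer would, in place of code of your own. Each camera call takes 0.05 s, during which the arm holds its last target. There are 200 camera calls.

## Task

Turn the red cam lock on top of the blue kit chest back anticlockwise to its open stop, so that its hook is out of the way, and put every linear guide carriage from the red picking tray into the chest's drawer, one to a compartment, lying flat on the drawer floor the right way up. Then push the drawer home until it clicks in at its detent, and only then turn the cam lock clockwise its full half turn, so that its hook draws the drawer tight against the chest. Leave the grease tin behind the tray and the marker where they are.

Things in the scene. Friction and masses are not known exactly. Their poses are not given: they have to be found in the camera images.
- kit_chest: Low blue chest with one wide grey drawer: 240 mm wide (y), 122 mm deep (x), 62 mm high, fixed. Origin: on the table, on the middle line, 70 mm behind the casing's front face; z up. Its +x points from the front into the chest (the closing direction); the drawer opens along -x, roughly towards the robot.
- drawer (a joint): How far the drawer is out, m: 0 drawn tight (stop), 0.115 fully out (stop). Starts partly out, stays where left (friction 2 N). On closing a detent ball resists with about 4 N from 0.016 to 0.010, then snaps it in to about 0.004; a rubber buffer pushes back (to 5 N) over the last 5 mm, so after a push by hand it rests at 0.003 to 0.005: home. Only the cam draws it to 0.
- drawer_handle (a point): Middle of the drawer's steel bar handle: round bar 11 mm thick, 110 mm long along the chest's y, 50 mm above the table, centre line 35 mm in front of the front panel; can be pinched from above across the bar. Moves with the drawer. The panel is 12 mm thick, its top edge 62 mm above the table.
- drawer_floor (a point): Centre of the drawer's inner floor, 10 mm above the table; moves with the drawer; axes as kit_chest. Inside 102 mm (x) by 206 mm (y); back and side walls 26 mm high, front panel 52 mm above the floor. Two black ribs along x, 4 mm wide, 8 mm high, make three compartments, each 66 mm wide. Fully out, all of it lies in front of the casing, whose roof starts 54 mm above the table.
- slot_0 (a point): The first (largest y) of the drawer's three compartments: centre of its floor, which is the drawer's inner floor. x and y axes as kit_chest (x runs along the compartment, towards the back of the chest).
- slot_1 (a point): The second of the drawer's three compartments: centre of its floor, which is the drawer's inner floor. x and y axes as kit_chest (x runs along the compartment, towards the back of the chest).
- slot_2 (a point): The third (smallest y) of the drawer's three compartments: centre of its floor, which is the drawer's inner floor. x and y axes as kit_chest (x runs along the compartment, towards the back of the chest).
- cam (a joint): Cam lock angle, rad: 0 (stop) hook open, grows clockwise seen from above, stop at 3.14 (locked). Starts part-turned, 1.2 to 2.0. Stiff (0.05 to 0.15 Nm), stays where left. Its steel hook, 8 mm high, reaches 37 mm from the axis just above the chest's roof and catches the 6 mm brass pin on the drawer's front panel, 12 mm high. Below 0.4 it lets the pin in as the drawer closes; above, it bars the pin outside.
- cam_grip (a point): On the cam's vertical axis, 92 mm above the table, in the red wing grip: an upright bar 12 mm thick, 56 mm long, 22 mm high (80 to 102 mm above the table). The wing runs along the point's y axis; at joint value a the point's x axis is the chest's x axis turned by -a about z. The axis stands 14 mm behind the casing's front face, on the middle line.
- tray: Red plastic picking tray, 192 mm (x) by 208 mm (y), fixed; floor 4 mm thick, walls and cross-walls 4 mm thick and 20 mm high make four cells, each 90 mm (x) by 98 mm (y), centred at (+-47, +-51) mm. Origin: centre of its underside.
- grease_can: Green grease tin with silver lid, 68 mm wide, 71 mm high, standing on the table; a bystander. Origin: centre of its underside.
- paint_marker: Black and red marker, 132 mm long, 16 mm thick, lying on the table; a bystander. Origin: its middle, underneath.
- carriage_0: Linear guide carriage (one of two or three, may be absent): steel block with green plastic end caps, 66 mm long (x), 42 mm wide (y), 28 mm high, 0.17 to 0.34 kg; starts in a cell of the tray, on its floor, long side roughly along the tray's x. Origin: centre of its underside; z up through its top, which has four screw holes.
- carriage_1: Linear guide carriage (one of two or three, may be absent): steel block with green plastic end caps, 66 mm long (x), 42 mm wide (y), 28 mm high, 0.17 to 0.34 kg; starts in a cell of the tray, on its floor, long side roughly along the tray's x. Origin: centre of its underside; z up through its top, which has four screw holes.
- carriage_2: Linear guide carriage (one of two or three, may be absent): steel block with green plastic end caps, 66 mm long (x), 42 mm wide (y), 28 mm high, 0.17 to 0.34 kg; starts in a cell of the tray, on its floor, long side roughly along the tray's x. Origin: centre of its underside; z up through its top, which has four screw holes.

How it is judged:
On the way, in this order (a step that is already met when the one before it is completed fails the run):
1. every carriage that is there lies flat on the drawer floor in a compartment (x of carriage_0 in the frame of drawer_floor between -0.05 and 0.05 m and y of carriage_0 in the frame of drawer_floor between -0.102 and 0.102 m and z of carriage_0 in the frame of drawer_floor between -0.004 and 0.004 m and angle between each of carriage_0, carriage_1, carriage_2's own z axis and vertical below 0.1 rad and x of carriage_1 in the frame of drawer_floor between -0.05 and 0.05 m and y of carriage_1 in the frame of drawer_floor between -0.102 and 0.102 m and z of carriage_1 in the frame of drawer_floor between -0.004 and 0.004 m and x of carriage_2 in the frame of drawer_floor between -0.05 and 0.05 m and y of carriage_2 in the frame of drawer_floor between -0.102 and 0.102 m and z of carriage_2 in the frame of drawer_floor between -0.004 and 0.004 m), for 0.2 s.
2. the drawer is home at its detent (out by less than 7 mm), the cam not yet turned (less than 0.6 rad) (value of joint drawer below 0.007 m and value of joint cam below 0.6 rad), for 0.2 s.
3. the cam is turned its half turn (over 2.9 rad) and the drawer is drawn in to under 2 mm (value of joint cam above 2.9 rad and value of joint drawer below 0.002 m), for 0.2 s.
At the end, for the whole second after the job is handed in: Every carriage present lies upright and flat (tilt under 0.1 rad, underside within 4 mm of the drawer floor) and at rest inside the drawer, the drawer is out by less than 2 mm and the cam is turned to over 2.9 rad (all of step 1 and all of step 3 and linear speed of each of carriage_0, carriage_1, carriage_2 below 0.02 m/s); the robot touches nothing.
It fails at once if the grease tin is shifted more than 40 mm or tipped (distance of grease_can from where it was at the start of the episode above 0.04 m or angle between grease_can's own z axis and vertical above 0.4 rad).
It fails at once if the marker is shifted more than 40 mm (distance of paint_marker from where it was at the start of the episode above 0.04 m).
Of carriage_0, carriage_1, carriage_2 only 2 to 3 are there at a start; the rules pass over those that are not, and their reading is None.
At some moment in a run one of carriage_0, carriage_1, carriage_2 may be knocked a few centimetres aside while the robot is not near it.
Once in a run the grip may slacken for a moment while it holds something.
It also fails if it takes over 200 s, if anything falls off the work surface, if the arm or the gripper's body presses on something with over 40 N, if the wrist force passes 120 N, or if a joint passes its speed limit or range.

## Working session

There is one attempt and no reset: what is moved stays moved. The work goes in short steps, Python scripts to look and compute and a shell command to move; the robot and the scene stay as the last step left them, time stands still between calls to the robot, and variables do not carry over. Pictures are saved under pics/ and viewed, at most 16 in all, crops included, and the job is handed in when it is done.

```bash
mkdir -p pics; ls; cat > h.py <<'E'
import numpy as np,cv2
from station import *
def save(n,f,crop=None,k=1):
    im=snapshot(n)[:,:,::-1]
    if crop: x0,y0,x1,y1=crop; im=im[y0:y1,x0:x1]
    cv2.imwrite('pics/'+f,cv2.resize(im,None,fx=k,fy=k,interpolation=cv2.INTER_CUBIC))
def ray(n,u,v,z):
    p=camera_params(n);T=np.linalg.inv(np.array(p['world_to_cam']))
    d=T[:3,:3]@np.array([(u-p['cx'])/p['fx'],(v-p['cy'])/p['fy'],1]);o=T[:3,3]
    return o+d*(z-o[2])/d[2]
def proj(n,P):
    p=camera_params(n);c=np.array(p['world_to_cam'])@np.append(P,1)
    return c[0]/c[2]*p['fx']+p['cx'],c[1]/c[2]*p['fy']+p['cy']
def st():
    s=sense();print({k:np.round(s[k],4).tolist() for k in ('t','q','tcp_pos','tool_rot','force','finger_gap','gripper_force')})
E
python3 - <<'E'
from h import *
save('top','top0.png',k=1.25);save('side','side0.png',k=1.25);st();print(pinch_z)
for n in('top','side'):
    T=np.linalg.inv(np.array(camera_params(n)['world_to_cam']));print(n,T.round(3).tolist(),camera_params(n)['fx'])
E
```

```text
pics
{'t': 0.1, 'q': [1.0235, 0.5284, 1.4338, 0.0, 1.1814, -0.1785], 'tcp_pos': [0.2249, 0.5824, 0.2304], 'tool_rot': [0.1834, 0.983, -0.0009, -0.0004], 'force': [-0.5958, -0.151, -0.1579], 'finger_gap': 1.0013, 'gripper_force': 0.0}
0.0187
top [[-0.006, -0.997, 0.08, 0.429], [-1.0, 0.006, 0.0, -0.071], [-0.001, -0.08, -0.997, 1.405], [0.0, 0.0, 0.0, 1.0]] 518.5097826223808
side [[1.0, 0.022, -0.002, 0.516], [0.014, -0.554, 0.832, -0.925], [0.017, -0.832, -0.554, 0.642], [0.0, 0.0, 0.0, 1.0]] 402.01881113727075
```

View pics/top0.png

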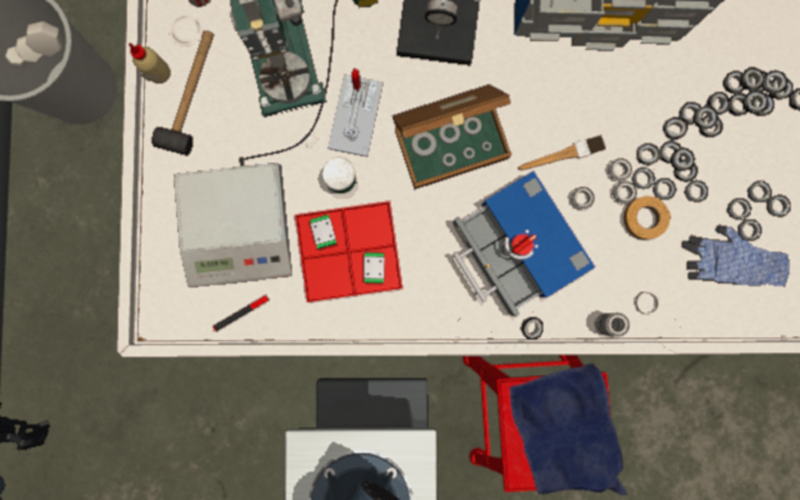

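View pics/side0.png

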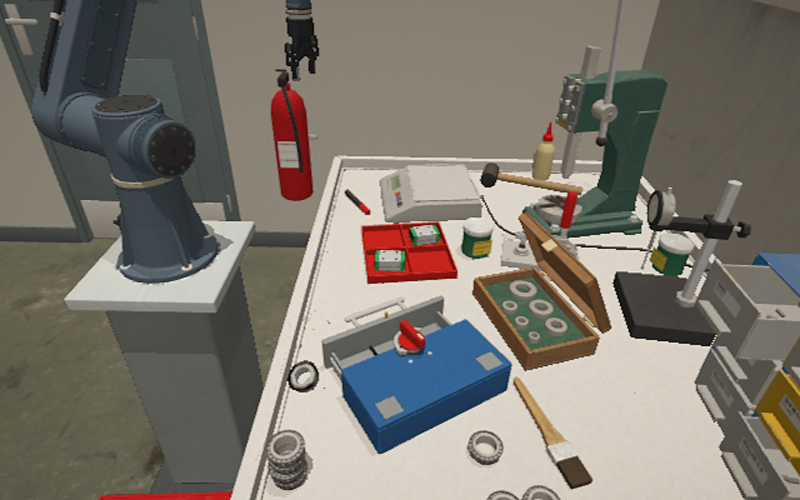

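The pictures show two carriages in the tray, at top-view px (322,231) and (373,268) in the enlarged frame. The chest is at (520,245), yawed about -56°, with the drawer partly out. I'll zoom in next.

```bash
python3 - <<'E'
from h import *
im=snapshot('top')[:,:,::-1]
a=cv2.resize(im[130:260,345:485],None,fx=5.5,fy=4.5,interpolation=cv2.INTER_CUBIC) if 0 else cv2.resize(im[132:252,348:484],None,fx=5,fy=5,interpolation=cv2.INTER_CUBIC)
cv2.imwrite('pics/chest.png',a)
b=cv2.resize(im[155:245,230:330],None,fx=6,fy=6,interpolation=cv2.INTER_CUBIC)
cv2.imwrite('pics/tray.png',b)
E
```

```text
(no output)
```

View pics/chest.png

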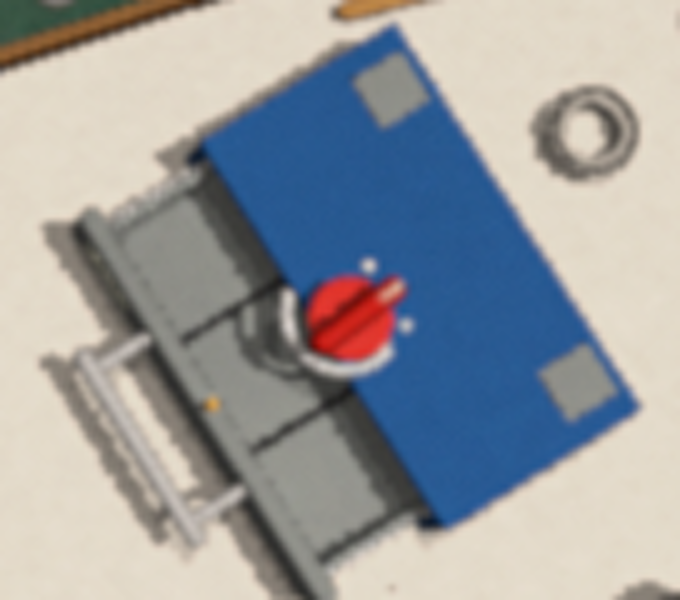

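View pics/tray.png

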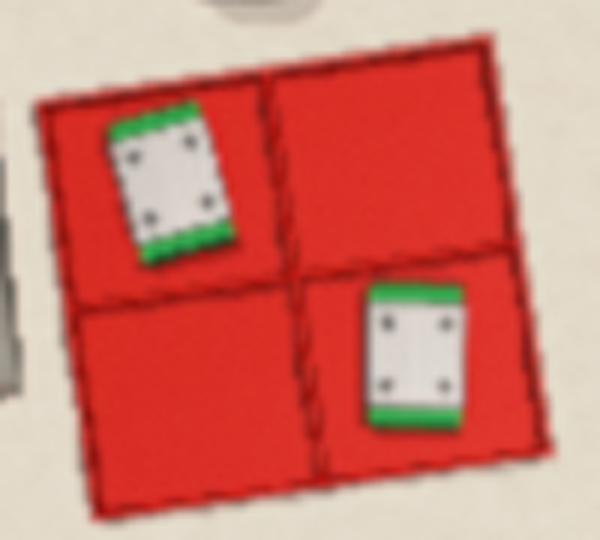

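```bash
python3 - <<'E'
from h import *
C=lambda L,z,o,k:np.array([ray('top',o[0]+(u+.5)/k-.5,o[1]+(v+.5)/k-.5,z)[:2] for u,v in L])
ch=(348,132);tr=(230,155)
r=C([(205,147),(397,27),(638,405),(445,527)],.062,ch,5)
print('roof',r.round(4).tolist(),[np.linalg.norm(r[i]-r[i-1]).round(4) for i in range(4)])
d=(r[1]+r[2]-r[0]-r[3])+0; e=(r[0]+r[1]-r[2]-r[3])
ax=np.arctan2(d[1],d[0]);ay=np.arctan2(e[1],e[0])-np.pi/2
print('yaw',np.degrees([ax,ay]))
th=np.arctan2(e[1],e[0])-np.pi/2;x=np.array([np.cos(th),np.sin(th)]);y=np.array([-x[1],x[0]])
c=r.mean(0);print('c',c,'front',(r[0]+r[3])/2,'axis',c-x*(.061-.014),'orig',c+x*.009)
h=C([(85,357),(195,535)],.05,ch,5);m=h.mean(0);print('handle',h,np.linalg.norm(h[0]-h[1]),m,'local',(m-c)@x-.009,(m-c)@y, np.degrees(np.arctan2(*(h[0]-h[1])[::-1]))-90)
w=C([(315,335),(400,287)],.102,ch,5);d=w[1]-w[0];print('wing',w,np.linalg.norm(d),w.mean(0),np.degrees(np.arctan2(d[1],d[0])))
print('disc c',C([(350,318)],.08,ch,5))
pin=C([(211,405)],.07,ch,5);print('pin',pin)
for L in ([(108,127),(197,102),(235,235),(143,262)],[(367,285),(463,285),(463,430),(368,428)]):
    k=C(L,.032,tr,6);print('car',k.mean(0),[np.linalg.norm(k[i]-k[i-1]).round(4) for i in range(4)],np.degrees(np.arctan2(*(k[0]+k[1]-k[2]-k[3])[::-1])))
t=C([(38,103),(490,37),(550,455),(95,520)],.02,tr,6);print('tray',t.mean(0),[np.linalg.norm(t[i]-t[i-1]).round(4) for i in range(4)],np.degrees(np.arctan2(*(t[0]+t[1]-t[2]-t[3])[::-1])))
E
```

```text
roof [[0.6298, -0.265], [0.6927, -0.3667], [0.4937, -0.487], [0.4312, -0.3855]] [np.float64(0.2323), np.float64(0.1196), np.float64(0.2326), np.float64(0.1192)]
yaw [-58.33817124 -58.80292442]
c [ 0.56184007 -0.37603481] front [ 0.5304991  -0.32521376] axis [ 0.53749485 -0.33583144] orig [ 0.56650192 -0.38373332]
handle [[ 0.52101566 -0.20197789]
 [ 0.4277991  -0.25801123]] 0.10876149953107636 [ 0.47440738 -0.22999456] local -0.17921014336225322 0.0008573064006586369 -58.98953579097321
wing [[ 0.52793793 -0.31295526]
 [ 0.55198676 -0.35633857]] 0.04960300093784156 [ 0.53996235 -0.33464692] -60.998923062955235
disc c [[ 0.53824978 -0.33516929]]
pin [[ 0.49451116 -0.26460457]]
car [0.57232841 0.07914047] [np.float64(0.0623), np.float64(0.041), np.float64(0.0618), np.float64(0.0424)] 15.310265313733327
car [ 0.49385701 -0.02904643] [np.float64(0.0632), np.float64(0.0425), np.float64(0.064), np.float64(0.0419)] 0.01702351274298889
tray [0.53012202 0.0256303 ] [np.float64(0.1883), np.float64(0.2048), np.float64(0.1892), np.float64(0.2038)] 7.9487230030262275
```

```bash
cat >> h.py <<'E'
from scipy.spatial.transform import Rotation as R
def plan(*wps):
    "wps: (x,y,z,psi); prints shift in tool axes as they stand before the turn, then the turn about tool z (deg, + clockwise)"
    s=sense();Rt=R.from_quat(s['tool_rot']);p=np.array(s['tcp_pos']);ty=Rt.as_matrix()[:,1];psi=np.degrees(np.arctan2(ty[1],ty[0]))
    print('tcp',p.round(4),'psi',psi.round(2),'q6',np.degrees(s['q'][5]).round(1),'F',np.round(s['force'],1),'gap',round(s['finger_gap'],3),round(s['t'],1))
    for x,y,z,a in wps:
        X=np.array([np.cos(np.radians(psi+90)),np.sin(np.radians(psi+90)),0]);Y=np.array([np.cos(np.radians(psi)),np.sin(np.radians(psi)),0])
        d=np.array([x,y,z])-p; print('shift',np.round([d@X,d@Y,-d[2]],4),'turn',round((psi-a+180)%360-180,2));p=np.array([x,y,z]);psi=a
E
python3 -c "
from h import *
plan((.5385,-.3353,.2,29),(.5385,-.3353,.084,29))"
```

```text
tcp [0.225  0.5825 0.2306] psi 68.87 q6 -10.2 F [ 0.6 -0.  -0.1] gap 1.0 0.1
shift [-0.6232 -0.7431  0.0306] turn 39.87
shift [0.    0.    0.116] turn 0
```

```bash
python3 -m handwheel '[[[0,0,0,-0.0312,-0.0372,0.0015,1],[0,0,0,-0.0312,-0.0372,0.0015,1],[0,0,0,-0.0312,-0.0372,0.0015,1],[0,0,0,-0.0312,-0.0372,0.0015,1],[0,0,0,-0.0312,-0.0372,0.0015,1],[0,0,0,-0.0312,-0.0372,0.0015,1],[0,0,0,-0.0312,-0.0372,0.0015,1],[0,0,0,-0.0312,-0.0372,0.0015,1],[0,0,0,-0.0312,-0.0372,0.0015,1],[0,0,0,-0.0312,-0.0372,0.0015,1],[0,0,0,-0.0312,-0.0372,0.0015,1],[0,0,0,-0.0312,-0.0372,0.0015,1],[0,0,0,-0.0312,-0.0372,0.0015,1],[0,0,0,-0.0312,-0.0372,0.0015,1],[0,0,0,-0.0312,-0.0372,0.0015,1],[0,0,0,-0.0312,-0.0372,0.0015,1],[0,0,0,-0.0312,-0.0372,0.0015,1],[0,0,0,-0.0312,-0.0372,0.0015,1],[0,0,0,-0.0312,-0.0372,0.0015,1],[0,0,0,-0.0312,-0.0372,0.0015,1]]]'
python3 -m handwheel '[[[0,0,10,0,0,0,1],[0,0,10,0,0,0,1],[0,0,10,0,0,0,1],[0,0,10,0,0,0,1],[0,0,0,0,0,0,1]]]'
python3 -c "
from h import *
plan((.5385,-.3353,.085,29));save('top','cam1.png',(360,110,500,240),5)"
```

```text
t: 2.65
tcp_pos: [0.5393, -0.3374, 0.2009]
tool_rot: [0.183, 0.983, 0.0, -0.0]
force: [0.7, -0.3, -1.0]
finger_gap: 1.004
gripper_force: 0.0
t: 3.28
tcp_pos: [0.5389, -0.3358, 0.2009]
tool_rot: [0.508, 0.862, 0.0, -0.0]
force: [-0.3, -0.3, 0.1]
finger_gap: 0.999
gripper_force: 0.0
tcp [ 0.5389 -0.3358  0.2009] psi 28.99 q6 -71.0 F [-0.3 -0.3  0.1] gap 0.999 3.3
shift [ 6.000e-04 -1.000e-04  1.159e-01] turn -0.01
```

View pics/cam1.png

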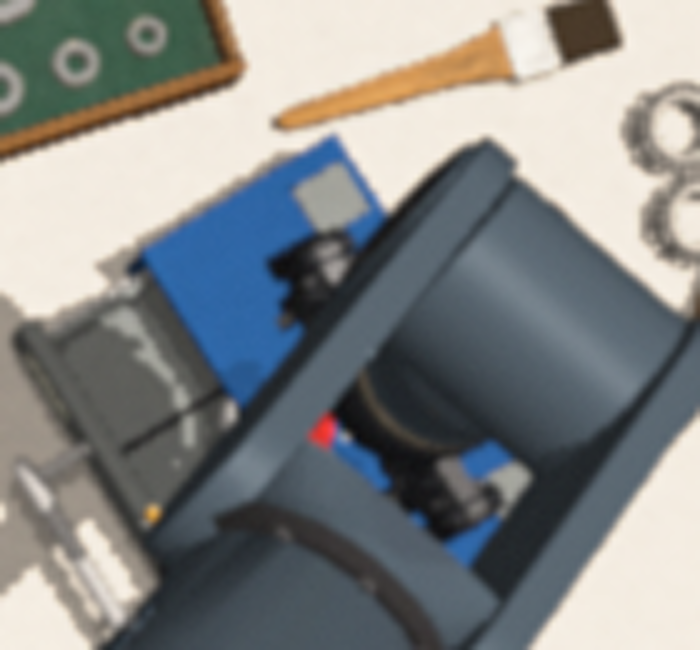

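The arm hides the cam in the top view. A grip at psi=29 would end at the J6 limit, so I'll turn half round and use the side camera.

```bash
python3 -m handwheel '[[[0,0,10,0,0,0,1],[0,0,10,0,0,0,1],[0,0,10,0,0,0,1],[0,0,10,0,0,0,1],[0,0,10,0,0,0,1],[0,0,10,0,0,0,1],[0,0,10,0,0,0,1],[0,0,10,0,0,0,1],[0,0,10,0,0,0,1],[0,0,10,0,0,0,1],[0,0,10,0,0,0,1],[0,0,10,0,0,0,1],[0,0,10,0,0,0,1],[0,0,10,0,0,0,1],[0,0,10,0,0,0,1],[0,0,10,0,0,0,1],[0,0,10,0,0,0,1],[0,0,10,0,0,0.04,1],[0,0,0,0,0,0.03,1],[0,0,0,0,0,0.02,0.8]]]'
python3 -c "
from h import *
plan((.5385,-.3353,.085,-151));save('side','cam2.png',(230,190,410,340),4)"
```

```text
t: 5.82
tcp_pos: [0.5385, -0.3354, 0.1096]
tool_rot: [0.862, -0.507, -0.001, -0.0]
force: [0.7, 0.2, -0.2]
finger_gap: 0.82
gripper_force: 0.0
tcp [ 0.5385 -0.3354  0.1096] psi -150.97 q6 109.0 F [ 0.7  0.2 -0.2] gap 0.82 5.8
shift [-0.0001 -0.0001  0.0246] turn 0.03
```

View pics/cam2.png

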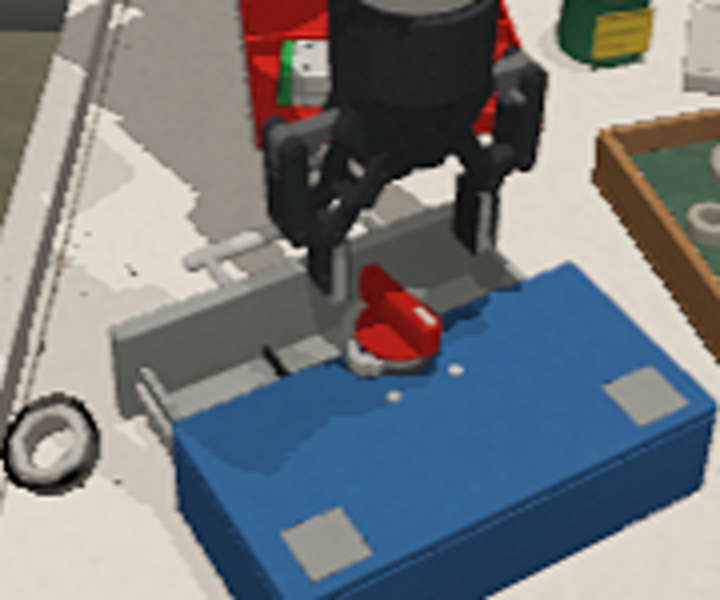

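The open fingers straddle the red wing (wing at about (400,310) in the crop, finger pads at 345 and 480). Next: descend and close.

```bash
python3 -m handwheel '[[[0,0,0,0,0,0.012,0.8],[0,0,0,0,0,0.012,0.8],[0,0,0,0,0,0,0.1],[0,0,0,0,0,0,0.05],[0,0,0,0,0,0,0.0],[0,0,0,0,0,0,0.0],[0,0,0,0,0,0,0.0],[0,0,0,0,0,0,0.0]]]' 60
```

```text
t: 6.88
tcp_pos: [0.5378, -0.3364, 0.0883]
tool_rot: [0.861, -0.508, -0.001, 0.001]
force: [-4.8, -0.6, 3.6]
finger_gap: 0.12
gripper_force: 59.6
```

```bash
python3 -m handwheel '[[[0,0,-8,0,0,0,0],[0,0,-8,0,0,0,0],[0,0,-8,0,0,0,0],[0,0,-8,0,0,0,0],[0,0,-8,0,0,0,0],[0,0,-8,0,0,0,0],[0,0,-8,0,0,0,0],[0,0,-8,0,0,0,0],[0,0,-8,0,0,0,0],[0,0,-8,0,0,0,0],[0,0,-5,0,0,0,0],[0,0,0,0,0,0,0]]]'
python3 -c "
from h import *
plan((.5385,-.3353,.085,-59));print(sense()['ft_torque'])"
python3 -m handwheel '[[[0,0,-4,0,0,0,0],[0,0,-3,0,0,0,0],[0,0,0,0,0,0,0]]]'
python3 -c "
from h import *
plan((.5385,-.3353,.085,-59));print(sense()['ft_torque'])"
```

```text
t: 8.38
tcp_pos: [0.5377, -0.337, 0.0883]
tool_rot: [0.978, 0.208, -0.001, 0.001]
force: [-6.0, -2.4, 4.5]
finger_gap: 0.121
gripper_force: 59.6
tcp [ 0.5377 -0.337   0.0883] psi -66.04 q6 24.1 F [-6.  -2.4  4.5] gap 0.121 8.4
shift [ 0.0015 -0.0013  0.0033] turn -7.04
[-0.47158844  0.97454459  0.06008043]
t: 8.75
tcp_pos: [0.5377, -0.3371, 0.0883]
tool_rot: [0.964, 0.266, -0.001, 0.001]
force: [-5.7, -1.9, 4.6]
finger_gap: 0.119
gripper_force: 59.6
tcp [ 0.5377 -0.3371  0.0883] psi -59.09 q6 17.1 F [-5.7 -1.9  4.6] gap 0.119 8.8
shift [ 0.0016 -0.0011  0.0033] turn -0.09
[-0.45973426  1.01189277 -0.03539184]
```

```bash
python3 -m handwheel '[[[0,0,-4,0,0,0,0],[0,0,0,0,0,0,0]]]'
python3 -c "
from h import *
plan((.5385,-.3353,.085,-59));print(sense()['ft_torque'])"
python3 -m handwheel '[[[0,0,-4,0,0,0,0],[0,0,0,0,0,0,0]]]'
python3 -c "
from h import *
plan((.5385,-.3353,.085,-59));print(sense()['ft_torque'])"
```

```text
t: 9.0
tcp_pos: [0.5383, -0.3367, 0.0882]
tool_rot: [0.954, 0.298, -0.0, 0.0]
force: [-4.7, -2.2, 4.1]
finger_gap: 0.131
gripper_force: 38.1
tcp [ 0.5383 -0.3367  0.0882] psi -55.28 q6 13.2 F [-4.7 -2.2  4.1] gap 0.131 9.0
shift [ 0.001  -0.0011  0.0032] turn 3.72
[-0.25170579  0.64767494 -0.4435909 ]
t: 9.25
tcp_pos: [0.5383, -0.3367, 0.0883]
tool_rot: [0.944, 0.331, -0.0, 0.0]
force: [-5.8, -2.3, 5.6]
finger_gap: 0.129
gripper_force: 60.4
tcp [ 0.5383 -0.3367  0.0883] psi -51.38 q6 9.3 F [-5.8 -2.3  5.6] gap 0.129 9.2
shift [ 0.001  -0.001   0.0033] turn 7.62
[-0.33161569  0.90039469 -1.22084414]
```

```bash
python3 -m handwheel '[[[0,0,0,0,0,0,1],[0,0,0,0,0,0,1],[0,0,0,0,0,0,1],[0,0,0,0,0,-0.04,1],[0,0,4,0,0,-0.05,0.3],[0,0,3.5,0,0,0,0.3],[0,0,0,0,0,0,0.3]]]'
python3 -c "
from h import *
plan((.4744,-.23,.16,-58.9),(.4744,-.23,.031,-58.9));save('side','h1.png',(200,150,400,300),4)"
```

```text
t: 10.12
tcp_pos: [0.5394, -0.3358, 0.1779]
tool_rot: [0.963, 0.271, 0.0, 0.0]
force: [0.1, -0.3, 0.0]
finger_gap: 0.371
gripper_force: 0.0
tcp [ 0.5394 -0.3358  0.1779] psi -58.56 q6 16.6 F [ 0.1 -0.3  0. ] gap 0.371 10.1
shift [-0.0003 -0.1241  0.0179] turn 0.34
shift [0.    0.    0.129] turn 0.0
```

```bash
python3 -m handwheel '[[[0,0,0.4,0,-0.042,0.006,0.3],[0,0,0,0,-0.042,0.006,0.3],[0,0,0,0,-0.04,0.03,0.3],[0,0,0,0,0,0.03,0.3],[0,0,0,0,0,0.02,0.3],[0,0,0,0,0,0,0.3]]]'
python3 -c "
from h import *
plan((.4744,-.23,.031,-58.9));save('side','h2.png',(220,150,400,285),4)"
```

```text
t: 10.92
tcp_pos: [0.4736, -0.2286, 0.0832]
tool_rot: [0.964, 0.267, -0.002, -0.002]
force: [0.2, -0.2, 0.8]
finger_gap: 0.302
gripper_force: 0.0
tcp [ 0.4736 -0.2286  0.0832] psi -58.98 q6 21.0 F [ 0.2 -0.2  0.8] gap 0.302 10.9
shift [-0.0001  0.0016  0.0522] turn -0.08
```

View pics/h2.png

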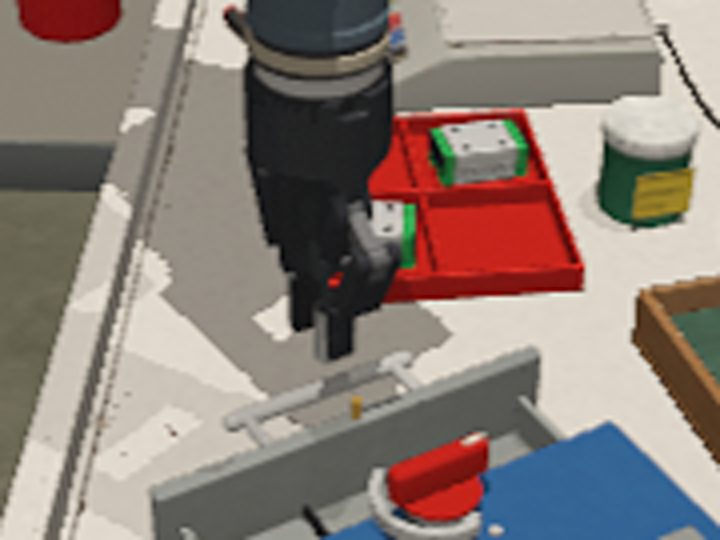

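The fingers hang over the middle of the bar (bar from (230,415) to (405,360), fingers at about (325,345)). The cam wing now lies along the chest's y. I'll go down, shut, and check.

```bash
python3 -m handwheel '[[[0,0,0,0,0.0015,0.018,0.3],[0,0,0,0,0,0.018,0.3],[0,0,0,0,0,0.016,0.3],[0,0,0,0,0,0,0.3],[0,0,0,0,0,0,0],[0,0,0,0,0,0,0],[0,0,0,0,0,0,0],[0,0,0,0,0,0,0]]]' 60
python3 -m handwheel '[[[0,0,0,0,-0.005,0,0],[0,0,0,0,-0.01,0,0],[0,0,0,0,-0.01,0,0],[0,0,0,0,-0.01,0,0],[0,0,0,0,-0.005,0,0],[0,0,0,0,-0.004,0,0],[0,0,0,0,0,0,0]]]'
```

```text
t: 11.98
tcp_pos: [0.4758, -0.231, 0.0337]
tool_rot: [0.964, 0.267, 0.0, 0.0]
force: [-1.2, 1.9, 1.9]
finger_gap: 0.101
gripper_force: 58.6
t: 12.85
tcp_pos: [0.4523, -0.1922, 0.0336]
tool_rot: [0.964, 0.267, -0.0, -0.001]
force: [-2.0, -2.2, 6.9]
finger_gap: 0.102
gripper_force: 59.5
```

```bash
python3 -m handwheel '[[[0,0,0,0,-0.005,0,0],[0,0,0,0,0,0,0]]]'
python3 -m handwheel '[[[0,0,0,0,-0.004,0,0],[0,0,0,0,0,0,0]]]'
python3 -m handwheel '[[[0,0,0,0,-0.004,0,0],[0,0,0,0,0,0,0]]]'
```

```text
t: 13.1
tcp_pos: [0.4498, -0.1881, 0.0337]
tool_rot: [0.964, 0.267, -0.0, -0.001]
force: [-3.0, -2.3, 6.4]
finger_gap: 0.102
gripper_force: 59.4
t: 13.35
tcp_pos: [0.4482, -0.1854, 0.0337]
tool_rot: [0.964, 0.267, -0.0, 0.0]
force: [-2.8, -4.9, 6.4]
finger_gap: 0.103
gripper_force: 59.5
t: 13.6
tcp_pos: [0.4483, -0.1853, 0.0337]
tool_rot: [0.963, 0.268, 0.001, 0.003]
force: [-3.8, -12.4, 0.8]
finger_gap: 0.105
gripper_force: 59.1
```

```bash
python3 -m handwheel '[[[0,0,0,0,0.004,0,0.3],[0,0,0,0,0,0,0.3],[0,0,0,0,0,0,0.3],[0,0,0,0,0,-0.04,0.3],[0,0,0,0,0,-0.05,0.5],[0,0,0,0,0,-0.05,0.65],[0,0,10,0,0,0,0.65],[0,0,10,0,0,0,0.65],[0,0,10,0,0,0,0.65],[0,0,1,0,0,0,0.65]]]'
python3 -c "
from h import *
plan((.4939,-.029,.10,-90));save('top','t3.png',(230,100,480,260),3)"
```

```text
t: 14.85
tcp_pos: [0.4481, -0.1848, 0.1731]
tool_rot: [1.0, 0.0, -0.0, -0.0]
force: [-0.1, -0.3, -0.3]
finger_gap: 0.649
gripper_force: 0.0
tcp [ 0.4481 -0.1848  0.1731] psi -89.95 q6 54.3 F [-0.1 -0.3 -0.3] gap 0.649 14.8
shift [ 0.0459 -0.1558  0.0731] turn 0.05
```

View pics/t3.png

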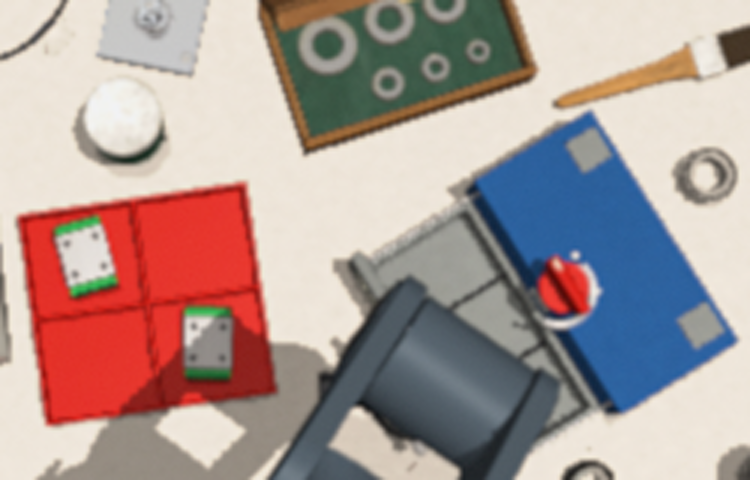

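The drawer is fully out, with its back wall showing from (468,205) to (590,405). The cam is open and both carriages are unmoved. Next: over carriage B at (208,342).

```bash
python3 -m handwheel '[[[0,0,0,0.0115,-0.039,0,0.65],[0,0,0,0.0115,-0.039,0.01,0.65],[0,0,0,0.0115,-0.039,0.02,0.65],[0,0,0,0.0115,-0.039,0.03,0.65],[0,0,0,0,0,0.043,0.65],[0,0,0,0,0,0,0.65]]]'
python3 -c "
from h import *
plan((.4939,-.029,.014,-90));save('side','b1.png',(270,140,420,250),5)"
```

```text
t: 15.65
tcp_pos: [0.4921, -0.0283, 0.0678]
tool_rot: [1.0, 0.001, -0.004, -0.001]
force: [-0.8, 0.3, -0.5]
finger_gap: 0.653
gripper_force: 0.0
tcp [ 0.4921 -0.0283  0.0678] psi -89.86 q6 73.6 F [-0.8  0.3 -0.5] gap 0.653 15.7
shift [0.0017 0.0007 0.0538] turn 0.14
```

View pics/b1.png

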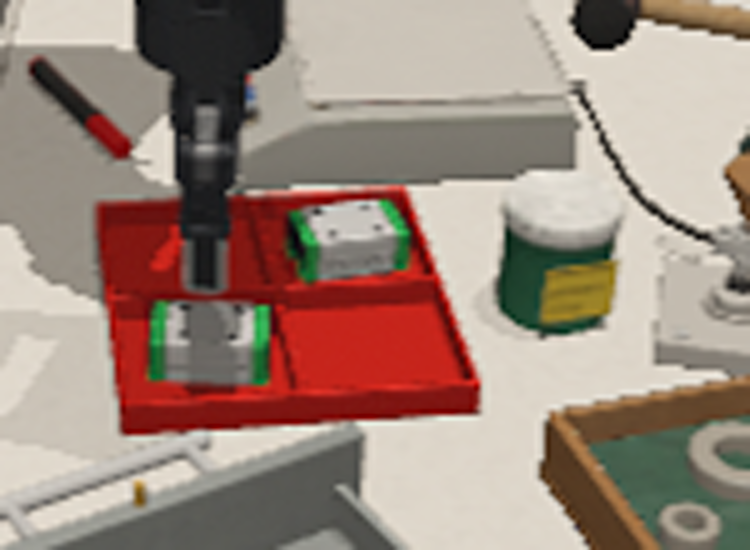

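The gripper is over the middle of carriage B (finger at column 208, block from 150 to 270). Next: down and grip.

```bash
python3 -m handwheel '[[[0,0,0,0,0,0.025,0.65],[0,0,0,0,0,0.02,0.65],[0,0,0,0,0,0.008,0.65],[0,0,0,0,0,0,0.65],[0,0,0,0,0,0,0],[0,0,0,0,0,0,0],[0,0,0,0,0,0,0],[0,0,0,0,0,0,0]]]' 80
python3 -m handwheel '[[[0,0,0,0,0,-0.03,0],[0,0,0,0,0,-0.05,0],[0,0,0,0,0,-0.05,0],[0,0,0,0,0,0,0]]]'
python3 -c "
from h import *
plan((.4988,-.2693,.14,-148.9),(.4988,-.2693,.025,-148.9))"
```

```text
t: 16.7
tcp_pos: [0.4954, -0.0301, 0.0189]
tool_rot: [1.0, -0.0, 0.001, 0.0]
force: [-1.3, -1.5, 6.1]
finger_gap: 0.468
gripper_force: 81.0
t: 17.2
tcp_pos: [0.4973, -0.0303, 0.1514]
tool_rot: [1.0, -0.0, 0.005, 0.001]
force: [-0.1, 0.0, -2.5]
finger_gap: 0.462
gripper_force: 82.0
tcp [ 0.4973 -0.0303  0.1514] psi -90.01 q6 73.6 F [-0.1  0.  -2.5] gap 0.462 17.2
shift [0.0016 0.239  0.0114] turn 58.89
shift [0.    0.    0.115] turn 0.0
```

```bash
python3 -m handwheel '[[[0,0,0,-0.006,0.045,0,0],[0,0,0,-0.009,0.045,0,0],[0,0,0,-0.009,0.045,0,0],[0,0,0,-0.009,0.045,0,0],[0,0,0,-0.009,0.045,0,0],[0,0,0,-0.009,0.046,0,0],[0,0,10,0,0,0,0],[0,0,10,0,0,0,0],[0,0,10,0,0,0,0],[0,0,10,0,0,0,0],[0,0,10,0,0,0,0],[0,0,9,0,0,0,0],[0,0,0,0,0,0,0]]]'
python3 -c "
from h import *
plan((.4457,-.3013,.07,-148.9),(.4457,-.3013,.026,-148.9))"
```

```text
t: 18.82
tcp_pos: [0.4426, -0.2998, 0.1461]
tool_rot: [0.871, -0.492, -0.001, -0.0]
force: [0.0, 0.3, -2.2]
finger_gap: 0.467
gripper_force: 81.9
tcp [ 0.4426 -0.2998  0.1461] psi -148.92 q6 102.8 F [ 0.   0.3 -2.2] gap 0.467 18.8
shift [ 0.0029 -0.0018  0.0761] turn -0.02
shift [0.    0.    0.044] turn 0.0
```

```bash
python3 -m handwheel '[[[0,0,0,0.003,-0.002,0.03,0],[0,0,0,0,0,0.03,0],[0,0,0,0,0,0.016,0],[0,0,0,0,0,0,0]]]'
python3 -c "
from h import *
plan((.4457,-.3013,.026,-148.9));a=snapshot('side')[210:320,220:380,::-1];b=snapshot('top')[140:260,360:480,::-1]
f=lambda i,k:cv2.resize(i,None,fx=k,fy=k,interpolation=cv2.INTER_CUBIC)
a=f(a,2.5);b=f(b,3);c=np.zeros((360,760,3),np.uint8);c[:275,:400]=a;c[:,400:]=b;cv2.imwrite('pics/p1.png',c)"
```

```text
t: 19.32
tcp_pos: [0.4459, -0.3014, 0.07]
tool_rot: [0.871, -0.492, -0.002, -0.0]
force: [0.2, -0.2, -2.3]
finger_gap: 0.467
gripper_force: 81.9
tcp [ 0.4459 -0.3014  0.07  ] psi -148.97 q6 103.0 F [ 0.2 -0.2 -2.3] gap 0.467 19.3
shift [-0.0002  0.0002  0.044 ] turn -0.07
```

View pics/p1.png

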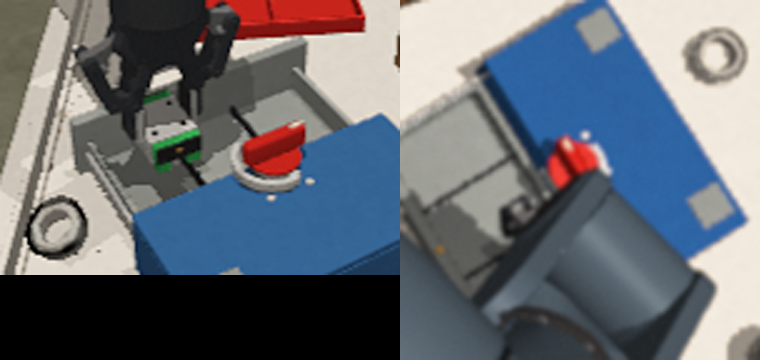

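The carriage hangs upright over slot 2, between the side wall and the rib in the left crop. Next: lower and watch the force.

```bash
python3 -m handwheel '[[[0,0,0,0,0,0.02,0],[0,0,0,0,0,0.015,0],[0,0,0,0,0,0.007,0],[0,0,0,0,0,0,0]]]'
python3 -m handwheel '[[[0,0,0,0,0,0.003,0],[0,0,0,0,0,0,0]]]'
```

```text
t: 19.92
tcp_pos: [0.4467, -0.3021, 0.0291]
tool_rot: [0.87, -0.493, -0.0, -0.0]
force: [0.2, 0.2, -2.6]
finger_gap: 0.466
gripper_force: 82.0
t: 20.18
tcp_pos: [0.4469, -0.3023, 0.0265]
tool_rot: [0.87, -0.493, 0.0, 0.0]
force: [0.2, 0.1, -2.7]
finger_gap: 0.465
gripper_force: 82.0
```

```bash
python3 -m handwheel '[[[0,0,0,0,0,0.003,0],[0,0,0,0,0,0,0]]]'
python3 -m handwheel '[[[0,0,0,0,0,0.002,0],[0,0,0,0,0,0,0]]]'
```

```text
t: 20.42
tcp_pos: [0.4475, -0.3031, 0.0249]
tool_rot: [0.87, -0.493, 0.001, 0.001]
force: [-1.1, 0.1, 8.0]
finger_gap: 0.465
gripper_force: 83.1
t: 20.68
tcp_pos: [0.4482, -0.3043, 0.0248]
tool_rot: [0.87, -0.492, 0.003, 0.001]
force: [-2.4, 0.3, 19.9]
finger_gap: 0.465
gripper_force: 84.6
```

```bash
python3 -m handwheel '[[[0,0,0,0,0,-0.003,0.46],[0,0,0,0,0,0,0.53],[0,0,0,0,0,0,0.53],[0,0,0,0,0,-0.02,0.53],[0,0,0,0,0,-0.04,0.53],[0,0,0,0,0,-0.05,0.65],[0,0,-10,0,0,-0.02,0.65],[0,0,-10,0,0,0,0.65],[0,0,-10,0,0,0,0.65],[0,0,-10,0,0,0,0.65],[0,0,-10,0,0,0,0.65],[0,0,-10,0,0,0,0.65],[0,0,-10,0,0,0,0.65],[0,0,-4.3,0,0,0,0.65],[0,0,0,0,0,0,0.65]]]'
python3 -c "
from h import *
plan((.5723,.0791,.07,-74.7))"
```

```text
t: 22.55
tcp_pos: [0.4465, -0.3019, 0.1538]
tool_rot: [0.991, 0.132, -0.0, -0.0]
force: [0.0, -0.2, 0.3]
finger_gap: 0.648
gripper_force: 0.0
tcp [ 0.4465 -0.3019  0.1538] psi -74.78 q6 28.8 F [ 0.  -0.2  0.3] gap 0.648 22.6
shift [ 0.2214 -0.3346  0.0838] turn -0.08
```

```bash
python3 -m handwheel '[[[0,0,0,0.028,-0.042,0,0.65],[0,0,0,0.028,-0.042,0,0.65],[0,0,0,0.028,-0.042,0,0.65],[0,0,0,0.028,-0.042,0,0.65],[0,0,0,0.028,-0.042,0,0.65],[0,0,0,0.027,-0.042,0,0.65],[0,0,0,0.027,-0.042,0.01,0.65],[0,0,0,0.027,-0.041,0.02,0.65],[0,0,0,0,0,0.05,0.65],[0,0,0,0,0,0,0.65]]]'
python3 -c "
from h import *
plan((.5723,.0791,.015,-74.7));a=snapshot('side')[140:320,220:420,::-1];b=snapshot('top')[140:260,230:480,::-1]
f=lambda i,k:cv2.resize(i,None,fx=k,fy=k,interpolation=cv2.INTER_CUBIC)
cv2.imwrite('pics/a1.png',np.vstack([f(a,3)[:330],f(b,2.4)[:260]]))"
```

```text
t: 23.8
tcp_pos: [0.5682, 0.0801, 0.0708]
tool_rot: [0.991, 0.133, -0.005, -0.001]
force: [-0.1, 0.2, -0.8]
finger_gap: 0.651
gripper_force: 0.0
tcp [0.5682 0.0801 0.0708] psi -74.71 q6 71.6 F [-0.1  0.2 -0.8] gap 0.651 23.8
shift [0.0037 0.0021 0.0558] turn -0.01
```

View pics/a1.png

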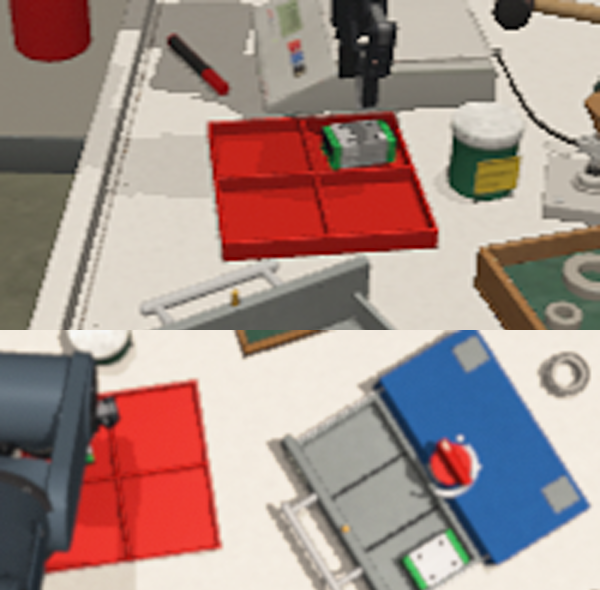

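Carriage B lies upright in slot 2 (px (435,558) lower panel), and the gripper is above A. Next: correct, descend and grip.

```bash
python3 -m handwheel '[[[0,0,0,0.003,0.001,0.025,0.65],[0,0,0,0,0,0.02,0.65],[0,0,0,0,0,0.009,0.65],[0,0,0,0,0,0,0.65],[0,0,0,0,0,0,0],[0,0,0,0,0,0,0],[0,0,0,0,0,0,0],[0,0,0,0,0,0,0]]]' 80
python3 -m handwheel '[[[0,0,0,0,0,-0.03,0],[0,0,0,0,0,-0.05,0],[0,0,0,0,0,-0.05,0],[0,0,0,0,0,0,0]]]'
python3 -c "
from h import *
plan((.5519,-.2373,.14,-148.9))"
```

```text
t: 24.9
tcp_pos: [0.5759, 0.0788, 0.0222]
tool_rot: [0.991, 0.133, 0.001, 0.0]
force: [-1.3, -0.5, 5.9]
finger_gap: 0.461
gripper_force: 80.9
t: 25.4
tcp_pos: [0.5781, 0.079, 0.1552]
tool_rot: [0.991, 0.133, 0.005, 0.001]
force: [0.9, 0.2, -2.2]
finger_gap: 0.459
gripper_force: 81.7
tcp [0.5781 0.079  0.1552] psi -74.72 q6 71.5 F [ 0.9  0.2 -2.2] gap 0.459 25.4
shift [-0.1086  0.2982  0.0152] turn 74.18
```

```bash
python3 -m handwheel '[[[0,0,0,-0.015,0.0425,0,0],[0,0,0,-0.015,0.0425,0,0],[0,0,0,-0.015,0.0425,0,0],[0,0,0,-0.015,0.0425,0,0],[0,0,0,-0.015,0.0425,0,0],[0,0,0,-0.015,0.0425,0,0],[0,0,0,-0.0186,0.043,0,0],[0,0,10,0,0,0,0],[0,0,10,0,0,0,0],[0,0,10,0,0,0,0],[0,0,10,0,0,0,0],[0,0,10,0,0,0,0],[0,0,10,0,0,0,0],[0,0,10,0,0,0,0],[0,0,4.2,0,0,0,0],[0,0,0,0,0,0,0]]]'
python3 -c "
from h import *
plan((.5535,-.2399,.07,-148.9),(.5535,-.2399,.03,-148.9))"
```

```text
t: 27.4
tcp_pos: [0.5477, -0.2364, 0.1491]
tool_rot: [0.871, -0.492, -0.001, -0.0]
force: [0.7, 0.5, -2.5]
finger_gap: 0.462
gripper_force: 81.7
tcp [ 0.5477 -0.2364  0.1491] psi -148.88 q6 114.8 F [ 0.7  0.5 -2.5] gap 0.462 27.4
shift [ 0.006  -0.0032  0.0791] turn 0.02
shift [0.   0.   0.04] turn 0.0
```

```bash
python3 -m handwheel '[[[0,0,0,0.006,-0.003,0.03,0],[0,0,0,0,0,0.03,0],[0,0,0,0,0,0.02,0],[0,0,0,0,0,0,0]]]'
python3 -c "
from h import *
plan((.5535,-.2399,.03,-148.9));save('side','p2.png',(230,200,400,310),4)"
```

```text
t: 27.9
tcp_pos: [0.5526, -0.2396, 0.0681]
tool_rot: [0.871, -0.491, -0.003, -0.0]
force: [-0.1, 0.3, -2.4]
finger_gap: 0.464
gripper_force: 81.6
tcp [ 0.5526 -0.2396  0.0681] psi -148.88 q6 114.8 F [-0.1  0.3 -2.4] gap 0.464 27.9
shift [ 0.0008 -0.0006  0.0381] turn 0.02
```

View pics/p2.png

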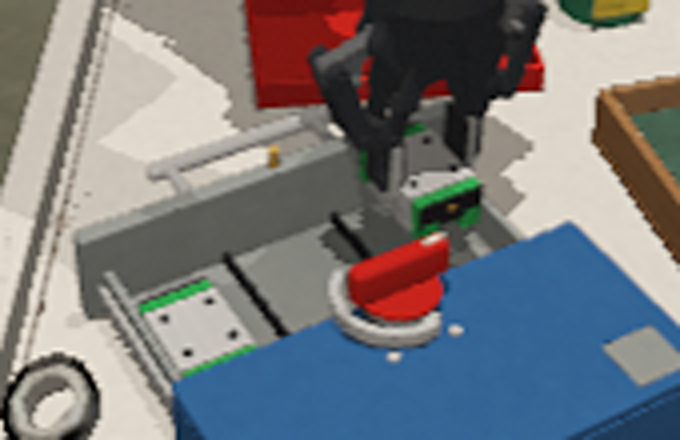

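Carriage A hangs upright over slot 0 (around (440,200)), and B lies flat in slot 2 at (200,330). Next: lower.

```bash
python3 -m handwheel '[[[0,0,0,0,0,0.02,0],[0,0,0,0,0,0.013,0],[0,0,0,0,0,0.003,0],[0,0,0,0,0,0,0]]]'
python3 -m handwheel '[[[0,0,0,0,0,0.003,0],[0,0,0,0,0,0,0]]]'
python3 -m handwheel '[[[0,0,0,0,0,0.002,0],[0,0,0,0,0,0,0]]]'
```

```text
t: 28.45
tcp_pos: [0.5545, -0.2408, 0.0346]
tool_rot: [0.871, -0.492, 0.0, 0.0]
force: [1.3, 0.0, -2.4]
finger_gap: 0.458
gripper_force: 81.7
t: 28.7
tcp_pos: [0.5543, -0.2407, 0.0315]
tool_rot: [0.871, -0.492, 0.0, 0.0]
force: [0.2, 0.0, -2.0]
finger_gap: 0.464
gripper_force: 81.7
t: 28.95
tcp_pos: [0.5542, -0.2406, 0.0292]
tool_rot: [0.871, -0.492, -0.0, -0.0]
force: [0.0, -0.7, -2.0]
finger_gap: 0.461
gripper_force: 81.7
```

```bash
python3 -m handwheel '[[[0,0,0,0,0,0.002,0],[0,0,0,0,0,0,0]]]'
python3 -m handwheel '[[[0,0,0,0,0,0.001,0],[0,0,0,0,0,0,0]]]'
```

```text
t: 29.2
tcp_pos: [0.5545, -0.2408, 0.0281]
tool_rot: [0.871, -0.492, 0.0, 0.0]
force: [-1.8, 1.2, 3.1]
finger_gap: 0.461
gripper_force: 82.4
t: 29.45
tcp_pos: [0.5547, -0.2412, 0.0281]
tool_rot: [0.871, -0.492, 0.001, 0.0]
force: [-2.7, 0.2, 10.1]
finger_gap: 0.465
gripper_force: 83.0
```

```bash
python3 -m handwheel '[[[0,0,0,0,0,-0.002,0.46],[0,0,0,0,0,0,0.53],[0,0,0,0,0,0,0.53],[0,0,0,0,0,-0.02,0.53],[0,0,0,0,0,-0.04,0.53],[0,0,0,0,0,-0.05,0.3],[0,0,-10,0,0,-0.02,0.3],[0,0,-10,0,0,0,0.3],[0,0,-10,0,0,0,0.3],[0,0,-10,0,0,0,0.3],[0,0,-10,0,0,0,0.3],[0,0,-10,0,0,0,0.3],[0,0,-10,0,0,0,0.3],[0,0,-10,0,0,0,0.3],[0,0,-10,0,0,0,0.3],[0,0,0,0,0,0,0.3]]]'
python3 -c "
from h import *
plan((.4482,-.1854,.09,-58.9),(.4482,-.1854,.032,-58.9))"
```

```text
t: 31.45
tcp_pos: [0.5545, -0.2407, 0.1595]
tool_rot: [0.964, 0.267, 0.0, 0.001]
force: [0.2, 0.7, 0.5]
finger_gap: 0.296
gripper_force: 0.0
tcp [ 0.5545 -0.2407  0.1595] psi -59.04 q6 25.0 F [0.2 0.7 0.5] gap 0.296 31.4
shift [-0.0627 -0.1021  0.0695] turn -0.14
shift [0.    0.    0.058] turn 0.0
```

```bash
python3 -m handwheel '[[[0,0,0,-0.021,-0.034,0,0.3],[0,0,0,-0.021,-0.034,0,0.3],[0,0,0,-0.021,-0.034,0.02,0.3],[0,0,0,0,0,0.05,0.3],[0,0,0,0,0,0,0.3]]]'
python3 -c "
from h import *
plan((.4482,-.1854,.033,-58.9));save('top','l1.png',(350,130,480,260),4);save('side','l2.png',(220,160,400,310),4)"
```

```text
t: 32.08
tcp_pos: [0.4457, -0.1845, 0.0865]
tool_rot: [0.964, 0.267, -0.002, -0.003]
force: [-0.7, -0.0, 0.5]
finger_gap: 0.302
gripper_force: 0.0
tcp [ 0.4457 -0.1845  0.0865] psi -59.08 q6 23.3 F [-0.7 -0.   0.5] gap 0.302 32.1
shift [0.0017 0.0021 0.0535] turn -0.18
```

View pics/l2.png

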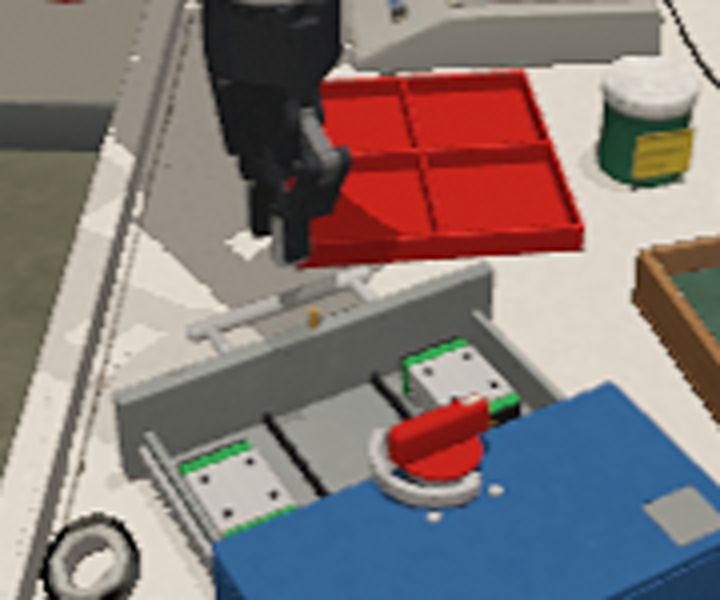

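Both carriages lie flat in slots 0 and 2 (A at (460,375), B at (235,490)). The tray is empty and the gripper is over the bar. Next: grasp the handle and push.

```bash
python3 -m handwheel '[[[0,0,0,0.001,0.001,0.018,0.3],[0,0,0,0,0,0.018,0.3],[0,0,0,0,0,0.017,0.3],[0,0,0,0,0,0,0.3],[0,0,0,0,0,0,0],[0,0,0,0,0,0,0],[0,0,0,0,0,0,0],[0,0,0,0,0,0,0]]]' 60
python3 -m handwheel '[[[0,0,0,0,0.005,0,0],[0,0,0,0,0.008,0,0],[0,0,0,0,0.008,0,0],[0,0,0,0,0.008,0,0],[0,0,0,0,0.008,0,0],[0,0,0,0,0.008,0,0],[0,0,0,0,0.008,0,0],[0,0,0,0,0.008,0,0],[0,0,0,0,0.008,0,0],[0,0,0,0,0.008,0,0],[0,0,0,0,0.008,0,0],[0,0,0,0,0.005,0,0],[0,0,0,0,0,0,0]]]'
python3 -c "
from h import *
plan((.5060,-.2810,.033,-58.9))"
```

```text
t: 33.17
tcp_pos: [0.4505, -0.1872, 0.037]
tool_rot: [0.963, 0.268, 0.001, 0.002]
force: [0.1, -0.2, 6.6]
finger_gap: 0.104
gripper_force: 58.9
t: 34.8
tcp_pos: [0.497, -0.264, 0.037]
tool_rot: [0.964, 0.268, 0.001, 0.001]
force: [2.1, 0.8, 4.9]
finger_gap: 0.102
gripper_force: 58.9
tcp [ 0.497 -0.264  0.037] psi -58.96 q6 19.5 F [2.1 0.8 4.9] gap 0.102 34.8
shift [-0.0011  0.0192  0.004 ] turn -0.06
```

```bash
python3 -m handwheel '[[[0,0,0,0,0.004,0,0],[0,0,0,0,0.004,0,0],[0,0,0,0,0.004,0,0],[0,0,0,0,0.003,0,0],[0,0,0,0,0,0,0]]]'
python3 -m handwheel '[[[0,0,0,0,0.003,0,0],[0,0,0,0,0.002,0,0],[0,0,0,0,0,0,0]]]'
python3 -c "
from h import *
plan((.5060,-.2810,.033,-58.9))"
```

```text
t: 35.42
tcp_pos: [0.5008, -0.2704, 0.0369]
tool_rot: [0.964, 0.267, -0.001, -0.005]
force: [-2.0, 12.5, 14.8]
finger_gap: 0.098
gripper_force: 60.0
t: 35.8
tcp_pos: [0.5061, -0.2789, 0.037]
tool_rot: [0.963, 0.268, 0.0, -0.0]
force: [1.0, 1.9, 4.5]
finger_gap: 0.104
gripper_force: 59.0
tcp [ 0.5061 -0.2789  0.037 ] psi -58.91 q6 18.9 F [1.  1.9 4.5] gap 0.104 35.8
shift [-0.0012  0.0017  0.004 ] turn -0.01
```

```bash
python3 -m handwheel '[[[0,0,0,0,0.002,0,0],[0,0,0,0,0,0,0],[0,0,0,0,0,0,0.3],[0,0,0,0,0,0,0.3],[0,0,0,0,0,0,0.3],[0,0,0,0,0,-0.04,0.3],[0,0,0,0,0,-0.05,0.3],[0,0,0,0,0,-0.05,0.5],[0,0,0,0,0.02,0,0.7],[0,0,0,0,0.02,0,0.7],[0,0,0,0,0.024,0,0.7],[0,0,0,0,0,0,0.7]]]'
python3 -c "
from h import *
plan((.5383,-.3366,.12,-58.9));a=snapshot('side')[140:340,220:420,::-1];b=snapshot('top')[140:260,330:480,::-1]
f=lambda i,k:cv2.resize(i,None,fx=k,fy=k,interpolation=cv2.INTER_CUBIC)
c=np.zeros((500,800,3),np.uint8);c[:,:500]=f(a,2.5);c[:240,500:]=f(b,2);cv2.imwrite('pics/c1.png',c)"
```

```text
t: 37.3
tcp_pos: [0.5403, -0.3383, 0.1751]
tool_rot: [0.964, 0.267, 0.0, 0.0]
force: [0.4, -0.7, -0.8]
finger_gap: 0.701
gripper_force: 0.0
tcp [ 0.5403 -0.3383  0.1751] psi -59.0 q6 16.9 F [ 0.4 -0.7 -0.8] gap 0.701 37.3
shift [-0.0008 -0.0024  0.0551] turn -0.1
```

View pics/c1.png

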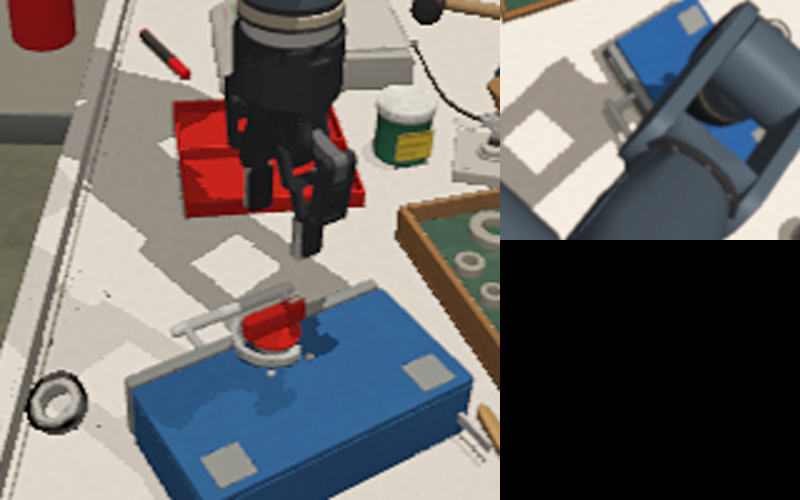

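The drawer is shut flush with the casing and the wing lies parallel to the front. Next: down on the wing, grip, and turn clockwise.

```bash
python3 -m handwheel '[[[0,0,0,-0.001,-0.0025,0.04,0.7],[0,0,0,0,0,0.03,0.7],[0,0,0,0,0,0.02,0.7],[0,0,0,0,0,0,0],[0,0,0,0,0,0,0],[0,0,0,0,0,0,0],[0,0,0,0,0,0,0],[0,0,0,0,0,0,0]]]' 60
python3 -m handwheel '[[[0,0,8,0,0,0,0],[0,0,8,0,0,0,0],[0,0,8,0,0,0,0],[0,0,8,0,0,0,0],[0,0,8,0,0,0,0],[0,0,8,0,0,0,0],[0,0,8,0,0,0,0],[0,0,8,0,0,0,0],[0,0,8,0,0,0,0],[0,0,8,0,0,0,0],[0,0,8,0,0,0,0],[0,0,8,0,0,0,0],[0,0,8,0,0,0,0],[0,0,6,0,0,0,0],[0,0,0,0,0,0,0]]]'
python3 -c "
from h import *
plan((.5383,-.3366,.12,-58.9));print(sense()['ft_torque'])"
```

```text
t: 38.4
tcp_pos: [0.5387, -0.3362, 0.0868]
tool_rot: [0.963, 0.268, 0.001, 0.002]
force: [0.9, -1.1, 6.1]
finger_gap: 0.121
gripper_force: 62.9
t: 40.28
tcp_pos: [0.5382, -0.3377, 0.0868]
tool_rot: [0.772, -0.636, 0.002, 0.001]
force: [-1.6, -4.8, 5.8]
finger_gap: 0.12
gripper_force: 62.9
tcp [ 0.5382 -0.3377  0.0868] psi -168.97 q6 127.0 F [-1.6 -4.8  5.8] gap 0.12 40.3
shift [-0.001  -0.0003 -0.0332] turn -110.07
[-0.73897139  0.16936226 -0.07191132]
```

```bash
python3 -m handwheel '[[[0,0,8,0,0,0,0],[0,0,8,0,0,0,0],[0,0,8,0,0,0,0],[0,0,0,0,0,0,0],[0,0,0,0,0,0,0.8],[0,0,0,0,0,0,0.8],[0,0,0,0,0,0,0.8],[0,0,0,0,0,-0.04,0.8],[0,0,0,0,0,-0.02,0.8],[0,0,0,0,0,0,0.8]]]'
python3 -m handwheel '[[[0,0,-10,0,0,0,0.8],[0,0,-10,0,0,0,0.8],[0,0,-10,0,0,0,0.8],[0,0,-10,0,0,0,0.8],[0,0,-10,0,0,0,0.8],[0,0,-10,0,0,0,0.8],[0,0,-10,0,0,0,0.8],[0,0,-10,0,0,0,0.8],[0,0,-10,0,0,0,0.8],[0,0,-10,0,0,0,0.8],[0,0,-10,0,0,0,0.8],[0,0,-10,0,0,0,0.8],[0,0,-10,0,0,0,0.8],[0,0,-10,0,0,0,0.8],[0,0,-10,0,0,0,0.8],[0,0,-10,0,0,0,0.8],[0,0,-10,0,0,0,0.8],[0,0,-10,0,0,0,0.8],[0,0,0,0,0,0,0.8]]]'
python3 -c "
from h import *
plan((.5380,-.3370,.087,-13));save('side','c2.png',(230,190,410,320),4)"
```

```text
t: 41.52
tcp_pos: [0.5387, -0.3357, 0.1469]
tool_rot: [-0.623, 0.782, -0.002, 0.0]
force: [0.2, -0.1, -0.4]
finger_gap: 0.802
gripper_force: 0.0
t: 43.9
tcp_pos: [0.537, -0.3345, 0.1438]
tool_rot: [0.783, 0.622, -0.0, -0.001]
force: [-0.3, -0.4, -0.5]
finger_gap: 0.797
gripper_force: 0.0
tcp [ 0.537  -0.3345  0.1438] psi -13.04 q6 -29.0 F [-0.3 -0.4 -0.5] gap 0.797 43.9
shift [-0.0022  0.0015  0.0568] turn -0.04
```

View pics/c2.png

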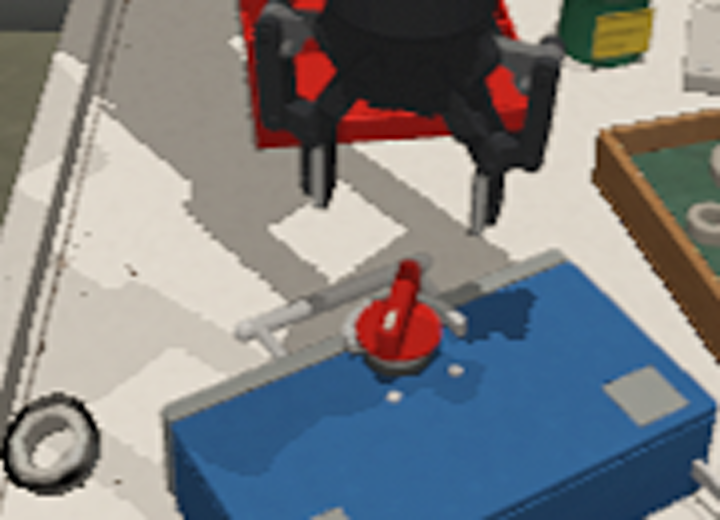

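The wing has turned most of the way (now near-vertical at (405,310)) and the hook is coming round the pin. I'll regrip and finish the last ~46°, plus a little to reach the stop.

```bash
python3 -m handwheel '[[[0,0,0,-0.002,0.001,0.03,0.7],[0,0,0,0,0,0.02,0.7],[0,0,0,0,0,0.007,0.7],[0,0,0,0,0,0,0],[0,0,0,0,0,0,0],[0,0,0,0,0,0,0],[0,0,0,0,0,0,0],[0,0,0,0,0,0,0]]]' 60
python3 -m handwheel '[[[0,0,8,0,0,0,0],[0,0,8,0,0,0,0],[0,0,8,0,0,0,0],[0,0,8,0,0,0,0],[0,0,8,0,0,0,0],[0,0,4,0,0,0,0],[0,0,0,0,0,0,0]]]'
python3 -c "
from h import *
plan((.5383,-.3366,.12,-58.9));print(sense()['ft_torque'])"
python3 -m handwheel '[[[0,0,4,0,0,0,0],[0,0,3,0,0,0,0],[0,0,0,0,0,0,0]]]'
python3 -c "
from h import *
plan((.5383,-.3366,.12,-58.9));print(sense()['ft_torque'])"
```

```text
t: 44.95
tcp_pos: [0.5379, -0.3376, 0.0895]
tool_rot: [0.782, 0.623, -0.0, 0.0]
force: [-3.2, 0.4, 5.9]
finger_gap: 0.122
gripper_force: 61.7
t: 45.82
tcp_pos: [0.5374, -0.3374, 0.0895]
tool_rot: [0.959, 0.284, -0.001, -0.0]
force: [-4.2, 1.5, 7.2]
finger_gap: 0.118
gripper_force: 61.8
tcp [ 0.5374 -0.3374  0.0895] psi -56.95 q6 14.8 F [-4.2  1.5  7.2] gap 0.118 45.8
shift [ 0.0012 -0.0001 -0.0305] turn 1.95
[ 0.07888325  0.72500346 -0.06316814]
t: 46.2
tcp_pos: [0.5373, -0.3373, 0.0895]
tool_rot: [0.973, 0.229, -0.001, 0.0]
force: [-4.3, 1.3, 6.7]
finger_gap: 0.117
gripper_force: 71.1
tcp [ 0.5373 -0.3373  0.0895] psi -63.55 q6 21.5 F [-4.3  1.3  6.7] gap 0.117 46.2
shift [ 0.0012 -0.0002 -0.0305] turn -4.65
[0.17228364 0.71010627 1.30799007]
```

```bash
python3 -m handwheel '[[[0,0,-3,0,0,0,0],[0,0,0,0,0,0,0.8],[0,0,0,0,0,0,0.8],[0,0,0,0,0,0,0.8],[0,0,0,0,0,-0.04,0.8],[0,0,0,0,0,-0.05,0.8],[0,0,0,0,-0.05,-0.02,0.8],[0,0,0,0,-0.05,0,0.8],[0,0,0,0,-0.05,0,0.8],[0,0,0,0,0,0,0.8]]]'
python3 -c "
from h import *
save('side','e1.png',(230,190,410,320),4)"
```

```text
t: 47.45
tcp_pos: [0.4626, -0.2024, 0.1981]
tool_rot: [0.968, 0.252, -0.001, -0.002]
force: [0.3, 0.0, 0.2]
finger_gap: 0.8
gripper_force: 0.0
```

View pics/e1.png

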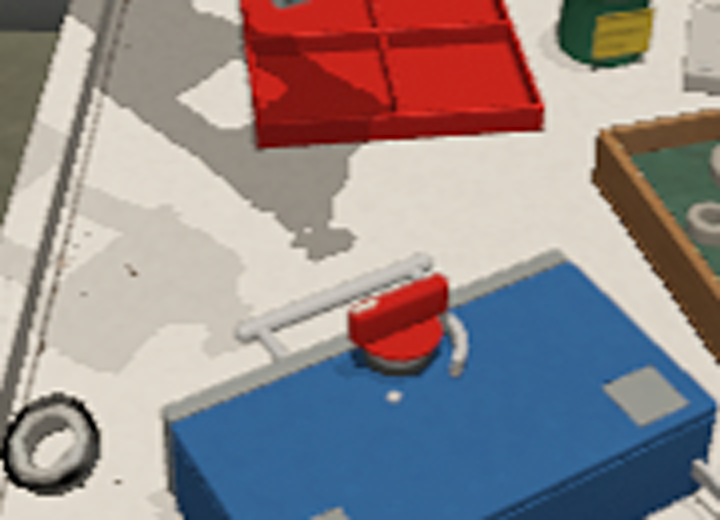

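The wing has turned a full half turn, with its light mark now at the opposite end at (365,305). The hook is round and the drawer is tight, so I'll hand in.

```bash
python3 -c "
from station import *
print(sign_off())"
```

```text
the job is handed in; nothing more can be done
None
```

I put both carriages present flat in the drawer (slots 0 and 2), pushed it home with the cam open, then turned the cam clockwise to its stop and handed in at about 47 s; `sign_off()` returned no verdict.

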